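# Shut the draught shield and tare the balance

### The arm

A 6-joint arm with a two-finger parallel gripper is mounted at the origin on a cart in front of the work surface, level with it; the furniture and walls round the work are solid. World frame = base frame: x ahead of the robot, y to its left, z up, the work surface at z = 0. Lengths are in m, angles in degrees, forces in N, time in s.
With the tool pointing down it reaches from about 0.375 to 0.9 m from the base axis. Payload 3.1 kg.
Tool frame: the origin (TCP) lies between the finger pads; the fingertips stand 14 mm ahead of it and the grasp point (between the pads) lies 5 mm behind it (manip.tcp_to_tips is the distance from the TCP to the fingertips, in m); z points along the fingers, y is the line along which they close (so a half turn about z gives the same grasp; the last joint's range is limited). The gripper opens to 85 mm and grips with 20 to 120 N. Pads are 22 mm wide; open, the fingers measure 114 mm over their backs; the gripper's body (76 mm by 85 mm) begins 54 mm behind the grasp point. The pads swing forward as they close: fully open they stand 13 mm farther back than shut.
Start: joints at [66.377, 30.224, 82.088, -0, 67.689, -10.227], TCP at [0.145, 0.608, 0.245] pointing down, gripper open.
Joint ranges: [-176.69, 176.69], [-43.24, 126.21], [12.49, 139.97], [-82, 262], [0, 151.66], [-163.58, 163.58]. Speed limits (degrees/s): [159.86, 159.86, 180, 180, 180, 180].

### API

Orientations are given as [roll, pitch, yaw] about the fixed x, y, z axes, in that order (R = Rz(yaw) Ry(pitch) Rx(roll)).
In Python, from rig import manip gives the robot as it stands.
- The arm moves only by the shell command python3 -m inch [OPENING], which reads ROWS from standard input. ROWS is a JSON object with one list for each field, all of the same length, 1 to 10, a row being the entries at one place: tx, ty, tz (the shift in parts of the range, where 1.0 means 0.6 m), rz (a turn about the tool's z in shares of 2 pi rad (1.0 is 2 pi rad)); each row shifts and turns the commanded pose from where the row before left it, along the tool's axes as they then stand; what a row does not reach is not made up. A row lasts 1/12 s, in which the tool goes at most 0.0417 m and 7.16 degrees, less where a joint would pass 70% of its speed; a pose out of reach is approached as far as the arm can. OPENING is the finger opening in m, set as the command begins (- or left out keeps the last). The fingers move at their own pace and stop on an object; the grip force is fixed at half the most. Time passes only in rows, so rows that do not move let the fingers close. It prints the time, the measured TCP pose, the force, the opening and the grip force at its end. No shift or turn number may pass 1 either way. Input that does not fit is refused with a message, and nothing moves.
- manip.sense(): the state, without advancing time (a new reading comes with each control period).
- manip.capture(name): name is "scene" or "side" or "wrist"; returns the picture (480x640x3 uint8, blue, green, red); there is no depth.
- manip.calibration(name): a dict with "fov_y" (degrees; the focal length in pixels is half the picture's height over the tangent of half this angle, whatever the lens; pixels are square), "cx", "cy" (the principal point, pixels), "origin" and "attitude" of the camera in the world; the wrist camera has in their place "mount" (4x4, takes a point from camera to tool coordinates, whose origin is the TCP and whose axes are the flange's). Camera axes: x right, y down, z forward; pixel columns grow to the right and rows downward; lengths in m; the calibration is good to about 2 mm. A picture is of the moment at which its call begins: read the wrist's pose just before it. calibration takes no time and is no camera call.
- manip.hand_in(): hands the job in; it is judged then, once.
The state is a dict: "time": time; "q": joint angles; "dq": joint speeds; "effort": joint torques, N m; "tool_pos": TCP position; "orientation": TCP orientation; "ft_force": force on the tool from outside, world axes, zero at the start; "wrist_torque": the same for the moment, N m; "gripper_width": finger opening in m; "grip_force": force on a finger pad.
Only numpy, scipy, OpenCV 4.12 (cv2) and the standard library are available. Lean on these libraries where they do the work, as an engineer would, in place of code of your own. Each camera call takes 0.05 s, during which the arm holds its last target. There are 200 camera calls.

### The job

A pot of dye powder stands on the pan of the balance, but the roof panel and the right-hand side door of its glass draught shield have been left slid back. With the fingertips push both fully shut towards the front, in either order, and only then press the wide tare key in front of the display all the way down and let it go, so that the pot is zeroed in still air. Do not touch the pot on the pan or press the small round on/off key, do not push the balance out of its place, and leave the things round it standing where they are.

Things in the scene. Friction and masses are not known exactly. Their poses are not given: they have to be found in the camera images.
- balance: White lab balance, 4.5 kg, loose on rubber feet, 375 mm deep (x), 200 wide (y). Origin on the table under it, +x to its back, +y to its left. Front edge at x = -140 mm; flat key deck at z = 44; display x = -75 to -30, up to z = 60. Glass shield: x = -26 to 136, y = -93 to 85, z up to 167. Closed housing behind it (to x = 231, z = 157): roof panel and side door slide back over and along it.
- roof (a joint): Roof panel of the shield, in m: 0 = fully shut; grows as it slides back along the balance's +x, up to 0.10. It starts 35 to 90 mm open. A force of about 1.5 N slides it, it stays where it is left, and it runs against a stop at 0.
- roof_handle (a point): Middle of the top edge of the roof panel's handle, a grey upright bar near the panel's front edge: 10 mm thick (x), 70 long (y), top at z = 188 mm, 22 mm above the flat glass (z = 166, its frame 167) that lies behind it. The point moves with the panel. Shut the panel by pushing the bar's rear face towards -x of the balance.
- side_door (a joint): Right-hand (-y) side door of the shield, in m: 0 = fully shut; grows as it slides back along the balance's +x, up to 0.10. It starts 35 to 90 mm open. A force of about 1.5 N slides it, it stays where it is left, and it runs against a stop at 0.
- side_handle (a point): Middle of the top edge of the side door's handle, a grey upright plate near the door's front edge: 10 mm thick (x), 50 tall (top at z = 170 mm), standing out 35 mm to the right of the door's face. The point lies 17 mm outside that face and moves with the door. Shut the door by pushing the plate's rear face towards -x of the balance.
- tare (a joint): Tare key, in m: 0 = up, 0.004 = fully down; a spring (1 N, rising to 4 N when fully down) lifts it again.
- tare_top (a point): Middle of the top of the tare key: the wide black bar key in the middle of the front deck, 18 mm (x) by 44 (y), standing 6 mm above the deck, z = 50 mm.
- power (a joint): On/off key, in m: 0 = up, 0.004 = fully down; same spring. Not to be pressed.
- power_top (a point): Middle of the top of the on/off key: small black round key, 16 mm across, 70 mm to the left of the tare key's middle.
- pan (a point): Middle of the top of the steel weighing pan inside the shield, 90 mm across, z = 70 mm.
- pot: Screw-top dye pot, 60 mm across and 52 tall, standing loose on the pan. Origin at the middle of its underside, z up.
- pot_left: Like pot, standing on the table to the left of the balance; to be left alone.
- pot_right: Smaller screw-top pot with a dark lid, 54 mm across and 44 tall, on the table to the right of the balance's front; to be left alone.
- cup: Empty clear plastic cup, 70 mm across and 81 tall, on the table to the left of the balance; to be left alone.

How it is judged (in metres and radians):
On the way, in this order (a step that is already met when the one before it is completed fails the run):
1. the roof panel and the side door are both shut (value of joint each of roof, side_door below 0.003 m), for 0.2 s.
2. the tare key is pressed down while both stay shut (all of step 1 and value of joint tare above 0.003 m), for 0.1 s.
At the end, for the whole second after the job is handed in: Roof panel and side door are each within 3 mm of fully shut, both keys are up again, the pot stands upright at rest on the pan (within 30 mm of its middle), the balance is within 20 mm of where it stood, and the pots and cup round it stand upright (all of step 1 and value of joint each of tare, power below 0.001 m and horizontal distance between pot and pan below 0.03 m and z of pot in the frame of pan below 0.005 m and angle between each of pot, pot_left, pot_right, cup's own z axis and vertical below 0.1 rad and linear speed of pot below 0.02 m/s and distance of balance from where it was at the start of the episode below 0.02 m); the robot touches nothing.
It fails at once if the tare key is pressed while the roof panel or the side door is open by more than 3 mm (value of joint tare above 0.002 m and value of joint any of roof, side_door above 0.003 m).
It fails at once if the on/off key is pressed (value of joint power above 0.002 m).
It fails at once if the robot touches the pot on the pan, or the pot is lifted off the pan (contact force between any of the arm, the fingers and pot above 0.5 N or z of pot in the frame of pan above 0.01 m).
It fails at once if the balance is pushed more than 20 mm out of its place, turned out of it, lifted or tipped (distance of balance from where it was at the start of the episode above 0.02 m or distance of pan from where it was at the start of the episode above 0.025 m or height (world z) of balance above 0.01 m or angle between balance's own z axis and vertical above 0.06 rad).
It fails at once if a pot or the cup beside the balance is moved by more than 20 mm (distance of any of pot_left, pot_right, cup from where it was at the start of the episode above 0.02 m).
It also fails if it takes over 51 s, if anything falls off the work surface, if the arm or the gripper's body presses on something with over 40 N, if the wrist force passes 120 N, or if a joint passes its speed limit or range.

## Working session

There is one attempt and no reset: what is moved stays moved. The work goes in short steps, Python scripts to look and compute and a shell command to move; the robot and the scene stay as the last step left them, time stands still between calls to the robot, and variables do not carry over. Pictures are saved under pics/ and viewed, at most 10 in all, crops included, and the job is handed in when it is done.

```bash
mkdir -p pics; ls; python3 - <<'E'
from rig import manip
import cv2
for n in("scene","side"):
    cv2.imwrite(f"pics/{n}0.png",manip.capture(n)); print(n,manip.calibration(n))
print(manip.calibration("wrist"))
print(manip.sense())
E
```

```text
pics
scene {'fov_y': 54.90554813329187, 'cx': 318.6364574118854, 'cy': 238.17540990746443, 'origin': array([-0.02443227,  0.42884641,  0.57552897]), 'attitude': array([-123.03713636,    0.70004201, -126.55233802])}
side {'fov_y': 51.30042245046527, 'cx': 314.52610970186834, 'cy': 247.13097711429103, 'origin': array([ 0.38615928, -0.68654908,  0.61691164]), 'attitude': array([-124.63799111,    0.77914416,  -13.52817771])}
{'fov_y': 71.96895480427493, 'cx': 318.97679789688493, 'cy': 236.17755107658076, 'mount': array([[ 5.16853198e-04, -9.49401805e-01, -3.14063601e-01,
         8.19450500e-02],
       [ 9.99999864e-01,  5.12072896e-04,  9.77196837e-05,
        -6.42729685e-04],
       [ 6.80482135e-05, -3.14063608e-01,  9.49401941e-01,
        -1.28048327e-01],
       [ 0.00000000e+00,  0.00000000e+00,  0.00000000e+00,
         1.00000000e+00]])}
{'time': 0.1, 'q': array([ 6.63752426e+01,  3.02739255e+01,  8.21496302e+01, -8.10643204e-04,
        6.76889788e+01, -1.02303470e+01]), 'dq': array([ 0.03883481,  0.05324893, -0.29419654,  0.01912024,  0.09023075,
        0.01164884]), 'effort': array([-1.27842877e-04, -4.43305063e+01, -1.78586698e+01, -2.25347876e-04,
        3.91598893e-03,  1.18617623e-05]), 'tool_pos': array([0.14453835, 0.60742085, 0.24442512]), 'orientation': array([-1.79889122e+02, -1.92493537e-02,  1.66605879e+02]), 'ft_force': array([ 0.5841584 ,  0.20428795, -0.2134751 ]), 'wrist_torque': array([0.04432396, 0.06206225, 0.0361006 ]), 'grip_force': 0.0, 'gripper_width': 0.08531501275602277}
```

View pics/scene0.png

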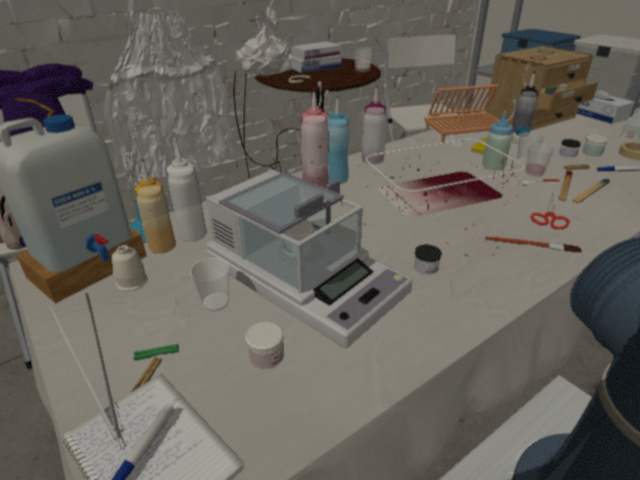

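View pics/side0.png

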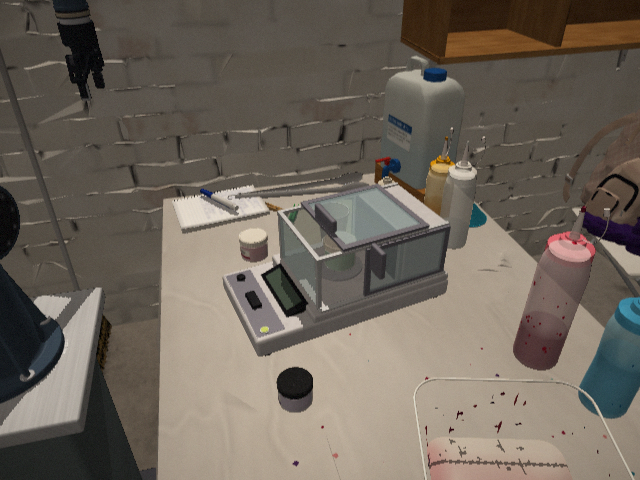

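The scene camera shows the balance at about (210-410, 170-345), with the roof handle near (312,205) and the tare key near (369,297). In the side view the roof handle is at (326,220), the side handle at (377,262), the tare key at (254,300) and pot_right at (295,388). I'll enlarge both views for exact pixel positions.

```bash
python3 - <<'E'
import cv2
for n,(x,y,w,h) in dict(side=(215,175,250,190),scene=(200,165,220,185)).items():
    im=cv2.imread(f"pics/{n}0.png")[y:y+h,x:x+w]
    cv2.imwrite(f"pics/{n}0c.png",cv2.resize(im,None,fx=3.2,fy=3.1579 if 0 else 3.15,interpolation=cv2.INTER_CUBIC) if 0 else cv2.resize(im,None,fx=3,fy=3,interpolation=cv2.INTER_CUBIC))
E
```

```text
(no output)
```

View pics/side0c.png

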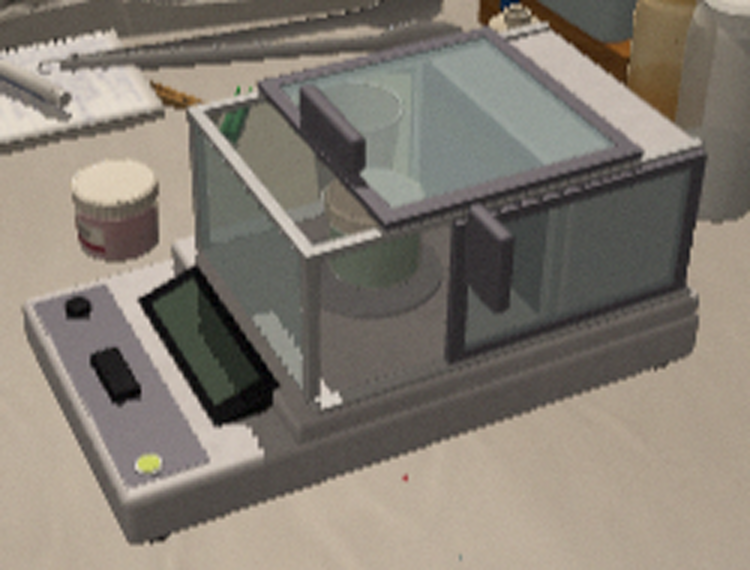

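View pics/scene0c.png

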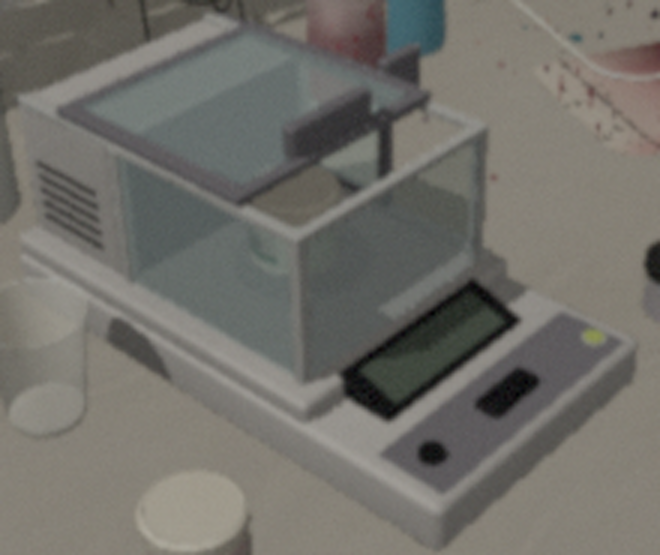

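Enlarged side crop: shield front top corners at (192,108) and (312,250), roof handle top (303-362, 86-150), side handle top (470-512, 208-238), tare (116,370), power (77,305). Enlarged scene crop: corners (300,235) and (487,127), roof handle top (287-370, 130-92), side handle top (383-418, 62-50), tare (507,390), power (432,452).

```bash
cat > h.py <<'E'
from rig import manip
import numpy as np
from scipy.spatial.transform import Rotation as R
OFF=dict(side=(215,175),scene=(200,165))
def ray(n,u,v,crop=True):
    c=manip.calibration(n)
    if crop: u,v=(u-1)/3+OFF[n][0],(v-1)/3+OFF[n][1]
    f=240/np.tan(np.radians(c["fov_y"]/2))
    A=R.from_euler("xyz",c["attitude"],degrees=True)
    return c["origin"],A.apply([(u-c["cx"])/f,(v-c["cy"])/f,1])
def onz(n,u,v,z,crop=True):
    o,d=ray(n,u,v,crop); return o+d*(z-o[2])/d[2]
E
python3 - <<'E'
from h import *
P={'FL':(.167,(192,106),(298,236)),'FR':(.167,(312,251),(487,127)),'tare':(.050,(115,370),(508,388)),'power':(.049,(77,304),(433,451)),
'roofA(left end)':(.188,(304,86),(287,130)),'roofB':(.188,(362,150),(370,92)),'sideA inner':(.170,(473,207),(383,60)),'sideB outer':(.170,(512,236),(418,48))}
for k,(z,a,b) in P.items():
    print(k,onz('side',*a,z).round(4),onz('scene',*b,z).round(4))
for n,u,v,h in(('side',295,379,.044),('side',253,235,.052),('scene',428,250,.044),('scene',265,332,.052),('scene',213,300,0)): print(n,onz(n,u,v,h,False).round(3))
E
```

```text
FL [0.498  0.0772 0.167 ] [0.4902 0.0925 0.167 ]
FR [ 0.5316 -0.0829  0.167 ] [ 0.5183 -0.0648  0.167 ]
tare [ 0.4303 -0.0114  0.05  ] [ 0.4301 -0.0103  0.05  ]
power [0.4161 0.0579 0.049 ] [0.4158 0.058  0.049 ]
roofA(left end) [0.5594 0.0474 0.188 ] [0.5576 0.0529 0.188 ]
roofB [ 0.5731 -0.028   0.188 ] [ 0.5656 -0.0124  0.188 ]
sideA inner [ 0.6225 -0.0699  0.17  ] [ 0.6235 -0.0665  0.17  ]
sideB outer [ 0.6332 -0.1     0.17  ] [ 0.6233 -0.0956  0.17  ]
side [ 0.466 -0.201  0.044]
side [0.457 0.185 0.052]
scene [ 0.466 -0.202  0.044]
scene [0.459 0.185 0.052]
scene [0.64  0.195 0.   ]
```

Units first: shifts go in shares of 0.6 m and turns go in shares of 2 pi rad. So -0.01 m / 0.6 = -0.0167, 6.48 degrees / 360 = 0.018.

```bash
echo '{"tx":[0,0,0,0,0,0,0,0,0,0],"ty":[0,0,0,0,0,0,0,0,0,0],"tz":[-0.0167,0,0,0,0,0,0,0,0,0],"rz":[0.018,0.018,0.018,0.018,0.018,0.018,0.018,0.018,0.018,0.018]}' | python3 -m inch 0
cat > go.py <<'E'
# distance from present TCP to targets, in tool axes
from h import *
import sys
yb=np.radians(11.8); bx=np.array([np.cos(yb),np.sin(yb),0]); by=np.array([-np.sin(yb),np.cos(yb),0])
tare=np.array([.4302,-.0108,0])
T=dict(roof=tare+bx*.180+by*-.002+[0,0,.230], side=tare+bx*.225-by*.116+[0,0,.230], tare=tare+[0,0,.11])
s=manip.sense(); Rm=R.from_euler("xyz",s["orientation"],degrees=True)
if __name__=="__main__":
    print(s["time"],s["tool_pos"].round(4),s["orientation"].round(2),s["ft_force"].round(2))
    d=s["tool_pos"]-tare; print("rel tare xb,yb",(d@bx).round(4),(d@by).round(4))
    for k,t in T.items(): print(k,t.round(3),Rm.inv().apply(t-s["tool_pos"]).round(4))
E
python3 go.py
```

```text
time: 0.93
tool_pos: [0.1446, 0.6076, 0.2547]
orientation: [-180.0, 0.1, 101.5]
ft_force: [-0.9, 0.3, 0.3]
gripper_width: -0.0005
grip_force: 0.0
0.9333 [0.1446 0.6076 0.2547] [-1.7996e+02  6.0000e-02  1.0148e+02] [-0.94  0.32  0.34]
rel tare xb,yb -0.1531 0.6637
roof [0.607 0.024 0.23 ] [-0.6639  0.3368  0.0252]
side [ 0.674 -0.078  0.23 ] [-0.7776  0.3824  0.0253]
tare [ 0.43  -0.011  0.11 ] [-0.6627  0.1569  0.1453]
```

Scaled: -0.033 m / 0.6 = -0.055, 0.017 m / 0.6 = 0.0283.

```bash
echo '{"tx":[-0.055,-0.055,-0.055,-0.055,-0.055,-0.055,-0.055,-0.055,-0.055,-0.055],"ty":[0.0283,0.0283,0.0283,0.0283,0.0283,0.0283,0.0283,0.0283,0.0283,0.0283],"tz":[0,0,0,0,0,0,0,0,0,0],"rz":[0,0,0,0,0,0,0,0,0,0]}' | python3 -m inch >/dev/null
echo '{"tx":[-0.055,-0.055,-0.055,-0.055,-0.055,-0.055,-0.055,-0.055,-0.055,0],"ty":[0.0283,0.0283,0.0283,0.0283,0.0283,0.0283,0.0283,0.0283,0.0283,0],"tz":[0,0,0,0,0,0,0,0,0,0],"rz":[0,0,0,0,0,0,0,0,0,0]}' | python3 -m inch; python3 go.py
```

```text
time: 2.6
tool_pos: [0.5942, 0.0545, 0.2551]
orientation: [179.7, 0.2, 101.5]
ft_force: [0.8, 0.3, -0.3]
gripper_width: 0.0
grip_force: 0.0
2.6 [0.5942 0.0545 0.2551] [179.74   0.23 101.49] [ 0.78  0.28 -0.33]
rel tare xb,yb 0.1739 0.0304
roof [0.607 0.024 0.23 ] [-0.0322  0.0062  0.0252]
side [ 0.674 -0.078  0.23 ] [-0.146   0.0518  0.0259]
tare [ 0.43  -0.011  0.11 ] [-0.0307 -0.1743  0.1444]
```

Scaled: 0.02 m / 0.6 = 0.0333, -0.016 m / 0.6 = -0.0267.

```bash
echo '{"tx":[-0.0267,-0.0267,0,0,0,0,0,0],"ty":[0.005,0.005,0,0,0,0,0,0],"tz":[0,0,0.0333,0.0333,0.025,0.0133,0,0],"rz":[0,0,0,0,0,0,0,0]}' | python3 -m inch; python3 go.py; python3 - <<'E'
from rig import manip
import cv2
cv2.imwrite("pics/side1.png",cv2.resize(manip.capture("side")[120:340,220:470],None,fx=2.6,fy=2.6,interpolation=cv2.INTER_CUBIC))
E
```

```text
time: 3.27
tool_pos: [0.6015, 0.0303, 0.1923]
orientation: [-180.0, -0.0, 101.8]
ft_force: [0.7, -0.6, 0.6]
gripper_width: 0.0001
grip_force: 0.0
3.2667 [0.6015 0.0303 0.1923] [-1.7997e+02 -1.0000e-02  1.0184e+02] [ 0.71 -0.57  0.59]
rel tare xb,yb 0.1761 0.0052
roof [0.607 0.024 0.23 ] [-0.0072  0.0039 -0.0377]
side [ 0.674 -0.078  0.23 ] [-0.1213  0.0488 -0.0377]
tare [ 0.43  -0.011  0.11 ] [-0.0051 -0.176   0.0824]
```

View pics/side1.png

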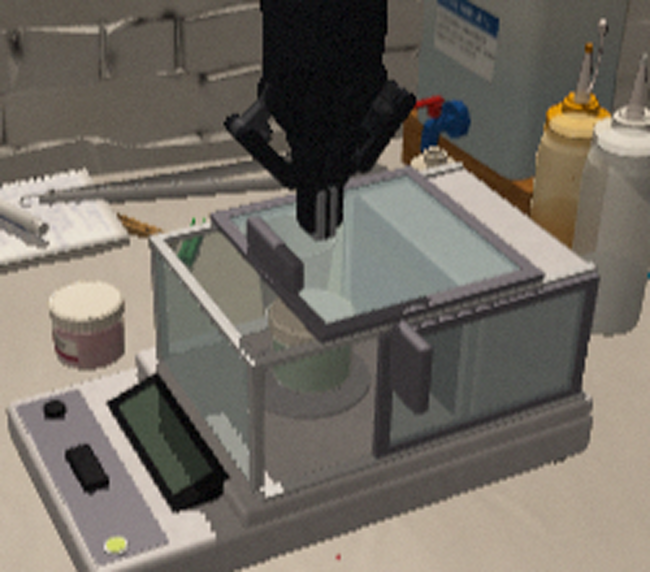

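The side view shows the closed fingertips just behind the roof handle (tips at about (320,235), handle at (275,250)) and clear of the glass. Next I push forward.

Scaled: -0.008 m / 0.6 = -0.0133, 0.004 m / 0.6 = 0.0067.

```bash
echo '{"tx":[0,0,0,0,0,0,0],"ty":[0,-0.0133,-0.0133,-0.0133,-0.0133,-0.0133,0],"tz":[0.0067,0,0,0,0,0,0],"rz":[0,0,0,0,0,0,0]}' | python3 -m inch; echo '{"tx":[0,0,0],"ty":[-0.01,-0.01,0],"tz":[0,0,0],"rz":[0,0,0]}' | python3 -m inch;python3 go.py
```

```text
time: 3.9
tool_pos: [0.5601, 0.0219, 0.1884]
orientation: [-179.9, -0.0, 101.8]
ft_force: [0.2, 0.5, 0.0]
gripper_width: -0.0001
grip_force: 0.0
time: 4.15
tool_pos: [0.5494, 0.0194, 0.1884]
orientation: [-179.9, -0.0, 101.8]
ft_force: [0.3, -0.3, 0.0]
gripper_width: 0.0001
grip_force: 0.0
4.15 [0.5494 0.0194 0.1884] [-179.92   -0.    101.81] [ 0.35 -0.25  0.03]
rel tare xb,yb 0.1229 0.0052
roof [0.607 0.024 0.23 ] [-0.0072  0.0571 -0.0417]
side [ 0.674 -0.078  0.23 ] [-0.1212  0.102  -0.0418]
tare [ 0.43  -0.011  0.11 ] [-0.0051 -0.1228  0.0785]
```

Scaled: -0.006 m / 0.6 = -0.01.

```bash
for i in 1; do echo '{"tx":[0,0],"ty":[-0.01,-0.01],"tz":[0,0],"rz":[0,0]}' | python3 -m inch | grep -E 'pos|force:'; echo '{"tx":[0],"ty":[-0.0083],"tz":[0],"rz":[0]}' | python3 -m inch| grep -E 'pos|ft'; echo '{"tx":[0],"ty":[-0.0083],"tz":[0],"rz":[0]}' | python3 -m inch| grep -E 'pos|ft';echo '{"tx":[0],"ty":[-0.0083],"tz":[0],"rz":[0]}' | python3 -m inch| grep -E 'pos|ft'; done; python3 - <<'E'
from rig import manip
import cv2
cv2.imwrite("pics/side2.png",cv2.resize(manip.capture("side")[120:340,220:470],None,fx=2.6,fy=2.6,interpolation=cv2.INTER_CUBIC))
E
```

```text
tool_pos: [0.5392, 0.017, 0.1884]
ft_force: [0.9, 0.9, 1.4]
grip_force: 0.8
tool_pos: [0.5376, 0.0164, 0.1889]
ft_force: [15.1, 6.9, -9.5]
tool_pos: [0.5367, 0.0159, 0.1893]
ft_force: [21.1, 7.5, -12.0]
tool_pos: [0.5333, 0.0146, 0.1894]
ft_force: [18.4, 5.9, -12.1]
```

View pics/side2.png

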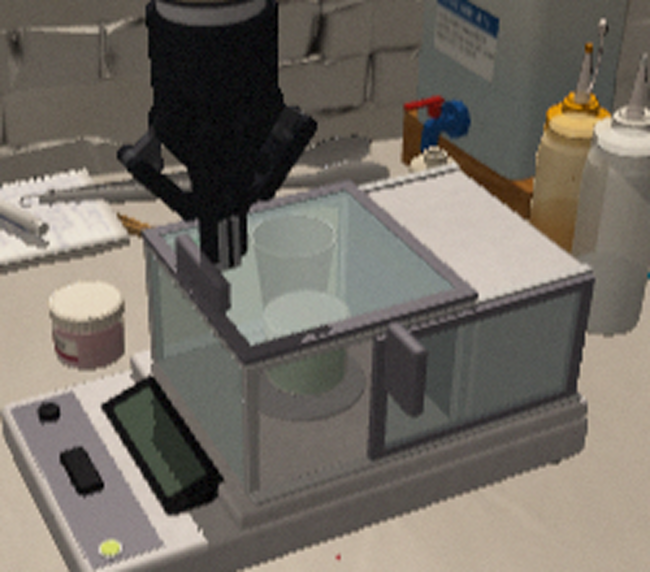

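The roof panel is shut: its front edge is flush with the shield front, at about (150,235)-(245,355). The balance slid about 4 mm under the final push. Next is the side door, where I'll use smaller steps near the stop.

Scaled: 0.026 m / 0.6 = 0.0433, -0.025 m / 0.6 = -0.0417.

```bash
echo '{"tx":[0,0,0,0,-0.04,-0.04,-0.04,-0.04,-0.04,0],"ty":[0.0167,0.0167,0,0,0.0433,0.0433,0.0433,0,0,0],"tz":[0,0,-0.0417,-0.0417,0,0,0,0,0,0],"rz":[0,0,0,0,0,0,0,0,0,0]}' | python3 -m inch; python3 go.py
```

```text
time: 5.45
tool_pos: [0.6455, -0.0879, 0.2375]
orientation: [-179.9, 0.1, 101.6]
ft_force: [0.8, -0.6, -0.6]
gripper_width: -0.0001
grip_force: 0.0
5.45 [ 0.6455 -0.0879  0.2375] [-1.7991e+02  1.3000e-01  1.0161e+02] [ 0.76 -0.57 -0.56]
rel tare xb,yb 0.195 -0.1195
roof [0.607 0.024 0.23 ] [ 0.1175 -0.0154  0.0072]
side [ 0.674 -0.078  0.23 ] [0.0036 0.03   0.0074]
tare [ 0.43  -0.011  0.11 ] [ 0.1192 -0.1952  0.1275]
```

Scaled: 0.02 m / 0.6 = 0.0333, 0.003 m / 0.6 = 0.005.

```bash
echo '{"tx":[0.005,0,0,0,0,0,0,0],"ty":[0.0283,0,0,0,0,0,0,0],"tz":[0,0.0333,0.0333,0.0333,0.025,0.01,0,0],"rz":[0,0,0,0,0,0,0,0]}' | python3 -m inch; python3 go.py; python3 - <<'E'
from rig import manip
import cv2
cv2.imwrite("pics/side3.png",cv2.resize(manip.capture("side")[120:340,220:470],None,fx=2.6,fy=2.6,interpolation=cv2.INTER_CUBIC))
E
```

```text
time: 6.12
tool_pos: [0.6606, -0.0766, 0.1574]
orientation: [-180.0, -0.0, 101.8]
ft_force: [0.0, -0.4, -0.4]
gripper_width: 0.0001
grip_force: 0.0
6.1167 [ 0.6606 -0.0766  0.1574] [-1.7995e+02 -2.0000e-02  1.0182e+02] [ 0.01 -0.37 -0.38]
rel tare xb,yb 0.212 -0.1116
roof [0.607 0.024 0.23 ] [ 0.1096 -0.0321 -0.0726]
side [ 0.674 -0.078  0.23 ] [-0.0044  0.0129 -0.0727]
tare [ 0.43  -0.011  0.11 ] [ 0.1116 -0.212   0.0476]
```

View pics/side3.png

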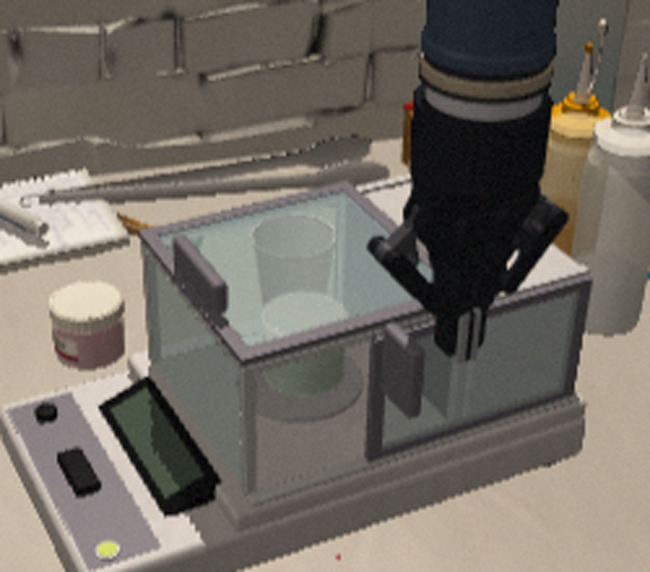

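The side view shows the roof shut and the closed fingers just behind the side handle: tips at (465,350), handle at (403,370). Next I push forward.

Scaled: -0.008 m / 0.6 = -0.0133, -0.006 m / 0.6 = -0.01.

```bash
echo '{"tx":[-0.0067,0,0,0,0,0,0,0,0],"ty":[-0.01,-0.0133,-0.0133,-0.0133,-0.0133,-0.0133,-0.0133,-0.0133,-0.0133],"tz":[0,0,0,0,0,0,0,0,0],"rz":[0,0,0,0,0,0,0,0,0]}' | python3 -m inch; echo '{"tx":[0,0],"ty":[-0.01,-0.0067],"tz":[0,0],"rz":[0,0]}' | python3 -m inch; python3 go.py | head -2
```

```text
time: 6.92
tool_pos: [0.5924, -0.0954, 0.1575]
orientation: [180.0, 0.0, 101.8]
ft_force: [1.2, 0.3, 1.0]
gripper_width: -0.0002
grip_force: 0.9
time: 7.08
tool_pos: [0.5823, -0.0973, 0.1573]
orientation: [-180.0, -0.0, 101.8]
ft_force: [2.9, -0.0, 0.5]
gripper_width: -0.0001
grip_force: 0.8
7.0833 [ 0.5823 -0.0973  0.1573] [-1.7996e+02 -2.0000e-02  1.0179e+02] [ 2.9  -0.02  0.51]
rel tare xb,yb 0.1311 -0.1158
```

Scaled: -0.004 m / 0.6 = -0.0067, -0.003 m / 0.6 = -0.005.

```bash
g(){ grep -E 'pos|ft'; }; echo '{"tx":[0,0],"ty":[-0.0067,-0.005],"tz":[0,0],"rz":[0,0]}' | python3 -m inch|g; echo '{"tx":[0],"ty":[-0.005],"tz":[0],"rz":[0]}' | python3 -m inch|g; echo '{"tx":[0],"ty":[-0.005],"tz":[0],"rz":[0]}' | python3 -m inch|g; echo '{"tx":[0],"ty":[-0.005],"tz":[0],"rz":[0]}' | python3 -m inch|g
```

```text
tool_pos: [0.576, -0.0986, 0.1573]
ft_force: [1.7, 0.9, 0.7]
tool_pos: [0.5733, -0.0992, 0.1572]
ft_force: [1.3, -0.1, 1.4]
tool_pos: [0.5704, -0.0998, 0.1573]
ft_force: [1.5, 1.3, 1.1]
tool_pos: [0.5674, -0.1004, 0.1573]
ft_force: [0.0, 0.8, 1.1]
```

Scaled: -0.003 m / 0.6 = -0.005.

```bash
g(){ grep -E 'pos|ft'; }; echo '{"tx":[0],"ty":[-0.005],"tz":[0],"rz":[0]}' | python3 -m inch|g; echo '{"tx":[0],"ty":[-0.005],"tz":[0],"rz":[0]}' | python3 -m inch|g; echo '{"tx":[0],"ty":[-0.005],"tz":[0],"rz":[0]}' | python3 -m inch|g
```

```text
tool_pos: [0.5645, -0.101, 0.1573]
ft_force: [1.5, 1.6, 1.5]
tool_pos: [0.5615, -0.1016, 0.1572]
ft_force: [1.4, 1.2, 1.1]
tool_pos: [0.5585, -0.1023, 0.1572]
ft_force: [1.7, 1.0, 0.7]
```

```bash
python3 go.py|head -2;  python3 - <<'E'
from rig import manip
import cv2
cv2.imwrite("pics/side4.png",cv2.resize(manip.capture("side")[120:340,220:470],None,fx=2.6,fy=2.6,interpolation=cv2.INTER_CUBIC))
E
```

```text
7.75 [ 0.5585 -0.1023  0.1572] [-1.7999e+02 -2.0000e-02  1.0180e+02] [1.7  1.   0.69]
rel tare xb,yb 0.1069 -0.1158
```

View pics/side4.png

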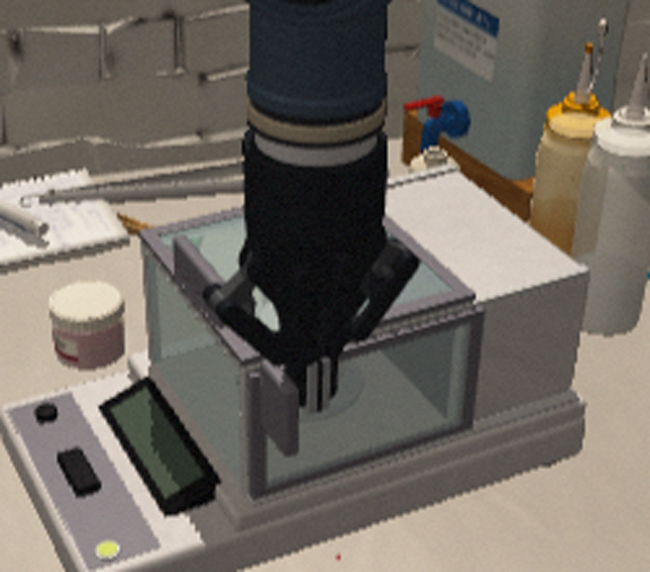

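The door's front frame is nearly at the corner (245-260, 370-490), so it is almost shut.

Scaled: -0.002 m / 0.6 = -0.0033.

```bash
g(){ grep -E 'pos|ft'; }; echo '{"tx":[0],"ty":[-0.0033],"tz":[0],"rz":[0]}' | python3 -m inch|g; echo '{"tx":[0],"ty":[-0.0033],"tz":[0],"rz":[0]}' | python3 -m inch|g; echo '{"tx":[0],"ty":[-0.0017],"tz":[0],"rz":[0]}' | python3 -m inch|g
```

```text
tool_pos: [0.5566, -0.1027, 0.1572]
ft_force: [1.5, 2.4, 0.3]
tool_pos: [0.5561, -0.1029, 0.1573]
ft_force: [8.1, 5.0, -3.8]
tool_pos: [0.556, -0.1029, 0.1573]
ft_force: [7.9, 5.7, -4.2]
```

The door has reached its stop with the tool stalled at 8 N. I'll back off, lift, and re-measure the keys.

Scaled: -0.03 m / 0.6 = -0.05, 0.01 m / 0.6 = 0.0167.

```bash
echo '{"tx":[0,0,0,0,0,0],"ty":[0.0167,0.0083,0,0,0,0],"tz":[0,0,-0.05,-0.05,-0.05,0],"rz":[0,0,0,0,0,0]}' | python3 -m inch | head -2
cat > keys.py <<'E'
from h import *
import cv2
def keys(n,im):
    o={}
    for k,(z,p) in dict(tare=(.05,[.428,-.012]),power=(.049,[.414,.057])).items():
        c=manip.calibration(n); f=240/np.tan(np.radians(c["fov_y"]/2)); A=R.from_euler("xyz",c["attitude"],degrees=True)
        q=A.inv().apply(np.r_[p,z]-c["origin"]); u,v=f*q[0]/q[2]+c["cx"],f*q[1]/q[2]+c["cy"]
        g=(im.max(2)<50).astype("uint8"); N,_,st,ce=cv2.connectedComponentsWithStats(g)
        i=1+np.argmin([np.hypot(*(ce[j]-[u,v]))+(99 if st[j,4]<15 else 0) for j in range(1,N)])
        o[k]=(ce[i].round(1),st[i,4],onz(n,*ce[i],z-.002,False).round(4)[:2])
    return o
for n in("scene","side"):
    print(n,"before",keys(n,cv2.imread(f"pics/{n}0.png"))); im=manip.capture(n); cv2.imwrite(f"pics/{n}9.png",im); print(n,"now",keys(n,im))
E
python3 keys.py; python3 go.py
```

```text
time: 8.55
tool_pos: [0.572, -0.1017, 0.2532]
scene before {'tare': (array([368.7, 295.6]), np.int32(169), array([ 0.429 , -0.0087])), 'power': (array([343.8, 315.7]), np.int32(52), array([0.4165, 0.0579]))}
scene now {'tare': (array([372.2, 296.6]), np.int32(143), array([ 0.4231, -0.0117])), 'power': (array([347.4, 317.1]), np.int32(42), array([0.4101, 0.0553]))}
side before {'tare': (array([253., 300.]), np.int32(180), array([ 0.4297, -0.0142])), 'power': (array([240.5, 277.3]), np.int32(47), array([0.4161, 0.0566]))}
side now {'tare': (array([249.8, 301.5]), np.int32(180), array([ 0.4237, -0.0169])), 'power': (array([237.4, 278.6]), np.int32(46), array([0.41 , 0.054]))}
8.65 [ 0.5692 -0.1007  0.2486] [1.7990e+02 1.1000e-01 1.0182e+02] [ 0.62 -0.54 -0.76]
rel tare xb,yb 0.1176 -0.1164
roof [0.607 0.024 0.23 ] [0.1144 0.0624 0.0185]
side [ 0.674 -0.078  0.23 ] [0.0004 0.1073 0.0188]
tare [ 0.43  -0.011  0.11 ] [ 0.1167 -0.1178  0.1382]
```

Scaled: -0.025 m / 0.6 = -0.0417, -0.024 m / 0.6 = -0.04.

```bash
echo '{"tx":[0.0383,0.0383,0.0383,0.0383,0.0383,0,0],"ty":[-0.0417,-0.0417,-0.0417,-0.0417,-0.04,0,0],"tz":[0,0,0,0,0,0,0],"rz":[0,0,0,0,0,0,0]}' | python3 -m inch | head -2
sed -i 's/^tare=.*/tare=np.array([.4242,-.0138,0])/' go.py; python3 go.py
python3 - <<'E'
from rig import manip
import cv2
cv2.imwrite("pics/side5.png",cv2.resize(manip.capture("side")[120:340,220:470],None,fx=2.6,fy=2.6,interpolation=cv2.INTER_CUBIC))
E
```

```text
time: 9.23
tool_pos: [0.4209, -0.0119, 0.2462]
9.2333 [ 0.4209 -0.0119  0.2462] [-1.7975e+02 -1.1000e-01  1.0189e+02] [0.86 0.18 0.16]
rel tare xb,yb -0.0029 0.0026
roof [0.601 0.021 0.23 ] [-0.0049  0.1829  0.0154]
side [ 0.668 -0.081  0.23 ] [-0.1189  0.2278  0.015 ]
tare [ 0.424 -0.014  0.11 ] [-0.0028  0.0035  0.1361]
```

View pics/side5.png

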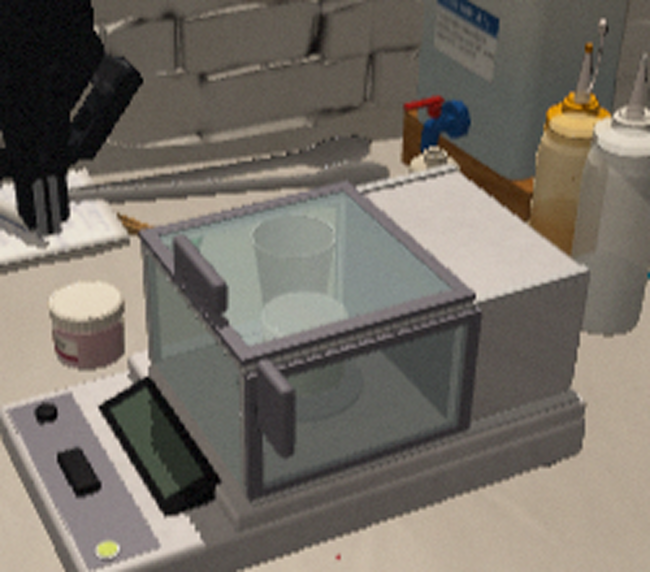

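Both panels are shut: the roof front edge is flush at (145,230)-(245,355) and the door frame is at the front corner (255,365-490). The tool is above the tare key, so I go down.

Scaled: 0.035 m / 0.6 = 0.0583, 0.025 m / 0.6 = 0.0417.

```bash
g(){ grep -E 'pos|ft'; }; echo '{"tx":[-0.005,0,0,0,0,0,0,0,0],"ty":[0.005,0,0,0,0,0,0,0,0],"tz":[0.0417,0.0583,0.0583,0.0583,0.0417,0.0167,0.01,0,0],"rz":[0,0,0,0,0,0,0,0,0]}' | python3 -m inch|g; python3 go.py|sed -n 2p; echo '{"tx":[0,0,0],"ty":[0,0,0],"tz":[0.0067,0.0067,0],"rz":[0,0,0]}' | python3 -m inch|g;
```

```text
tool_pos: [0.4281, -0.0159, 0.076]
ft_force: [-0.4, 0.6, 0.1]
rel tare xb,yb 0.0034 -0.0029
tool_pos: [0.4276, -0.0155, 0.0685]
ft_force: [0.2, 0.3, -0.0]
```

Scaled: -0.003 m / 0.6 = -0.005, 0.002 m / 0.6 = 0.0033.

```bash
g(){ grep -E 'pos|ft'; }; echo '{"tx":[0,0,0],"ty":[-0.005,0,0],"tz":[0.005,0.0033,0],"rz":[0,0,0]}' | python3 -m inch|g; echo '{"tx":[0,0],"ty":[0,0],"tz":[0.0033,0],"rz":[0,0]}' | python3 -m inch|g; echo '{"tx":[0,0],"ty":[0,0],"tz":[0.0033,0],"rz":[0,0]}' | python3 -m inch|g;
```

```text
tool_pos: [0.4239, -0.016, 0.0633]
ft_force: [-0.5, -0.6, 2.1]
tool_pos: [0.424, -0.016, 0.0613]
ft_force: [-2.0, -1.2, 2.0]
tool_pos: [0.424, -0.016, 0.0599]
ft_force: [-1.5, -1.6, 11.0]
```

The key is bottomed at 11 N. I hold it briefly, then release.

Scaled: 0.0005 m / 0.6 = 0.0008.

```bash
echo '{"tx":[0,0,0,0],"ty":[0,0,0,0],"tz":[0.0008,0,0,0],"rz":[0,0,0,0]}' | python3 -m inch|grep -E 'pos|ft'; echo '{"tx":[0,0,0,0,0,0,0,0,0],"ty":[0,0,0,0,0,0,0,0,0],"tz":[-0.0167,-0.05,-0.0583,-0.0583,-0.0583,-0.05,0,0,0],"rz":[0,0,0,0,0,0,0,0,0]}' | python3 -m inch; python3 keys.py
python3 - <<'E'
from rig import manip
import cv2
cv2.imwrite("pics/side6.png",cv2.resize(manip.capture("side")[120:400,200:470],None,fx=2.1,fy=2.1,interpolation=cv2.INTER_CUBIC))
E
```

```text
tool_pos: [0.424, -0.016, 0.0598]
ft_force: [-2.1, -0.4, 15.5]
time: 11.95
tool_pos: [0.4238, -0.0158, 0.2333]
orientation: [-180.0, -0.0, 101.8]
ft_force: [0.2, 0.3, 0.0]
gripper_width: 0.0002
grip_force: 0.0
scene before {'tare': (array([368.7, 295.6]), np.int32(169), array([ 0.429 , -0.0087])), 'power': (array([343.8, 315.7]), np.int32(52), array([0.4165, 0.0579]))}
scene now {'tare': (array([372.2, 296.7]), np.int32(142), array([ 0.423 , -0.0116])), 'power': (array([347.3, 317. ]), np.int32(41), array([0.4103, 0.0553]))}
side before {'tare': (array([253., 300.]), np.int32(180), array([ 0.4297, -0.0142])), 'power': (array([240.5, 277.3]), np.int32(47), array([0.4161, 0.0566]))}
side now {'tare': (array([249.7, 301.5]), np.int32(181), array([ 0.4237, -0.0168])), 'power': (array([237.4, 278.6]), np.int32(46), array([0.41 , 0.054]))}
```

View pics/side6.png

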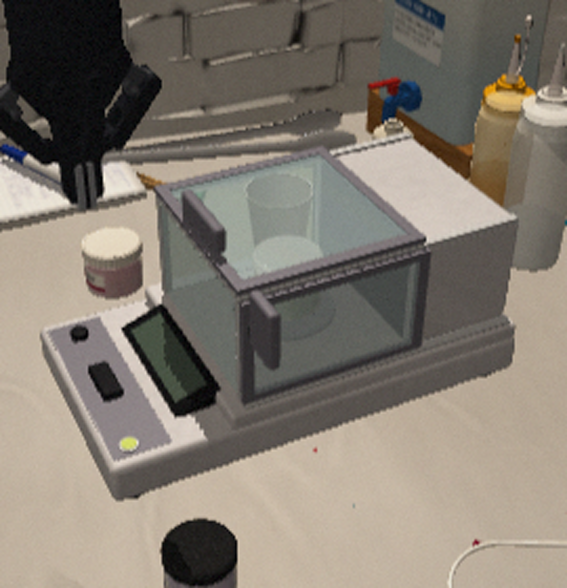

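The picture shows both panels shut, the keys up (tare at (105,380)), the pots standing and the robot clear of everything, so I hand in.

```bash
python3 -c "
from rig import manip
print(manip.hand_in())"
```

```text
the job is handed in; nothing more can be done
None
```

I shut the roof panel and side door against their stops, pressed the tare key fully down and let it go, and handed the job in; the balance slid about 7 mm (limit 20), and the hand-in gave no verdict.

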